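# Push the hair-clip tin through the door stops onto its felt

### The arm

A 6-joint arm with a two-finger parallel gripper is mounted at the origin on the work surface. World frame = base frame: x ahead of the robot, y to its left, z up, the work surface at z = 0. Lengths are in m, angles in degrees, forces in N, time in s.
With the tool pointing down it reaches from about 0.375 to 0.9 m from the base axis. Payload 3.1 kg.
Tool frame: the origin (TCP) lies at the very end of the fingers, on their centre line; the grasp point (between the pads) lies bot.hold_point_z behind it (bot.hold_point_z is the distance from the TCP to the grasp point, in m); z points along the fingers, y is the line along which they close (so a half turn about z gives the same grasp; the last joint's range is limited). The gripper opens to 87 mm and grips with 3 to 60 N. Pads are 19 mm wide; open, the fingers measure 117 mm over their backs; the gripper's body (75 mm by 190 mm) begins 51 mm behind the grasp point.
Start: joints at [61.793, 30.224, 82.088, -0, 67.689, -10.227], TCP at [0.193, 0.594, 0.223] pointing down, gripper open.
Joint ranges: [-176.69, 176.69], [-43.24, 126.21], [12.49, 139.97], [-82, 262], [0, 151.66], [-163.58, 163.58]. Speed limits (degrees/s): [159.86, 159.86, 180, 180, 180, 180].

### API

Orientations are given as a 3x3 rotation matrix whose columns are the frame's x, y, z axes.
In Python, from rig import bot gives the robot as it stands.
- The arm moves only by the tool apply_moves, never from a script. Its argument "plan" is one flat list of numbers, 4 for each row, row after row: the shift along the world's x, y, z normalised to -1 to 1, where 1 is 0.05 m, then the turn about the world's z normalised to -1 to 1, where 1 is 10 degrees. A call has 1 to 12 rows; each row shifts and turns the commanded pose from where the row before left it; what a row does not reach is not made up. A row lasts 1/8 s, in which the tool goes at most 62.5 mm and 10.7 degrees, less where a joint would pass 70% of its speed; a pose out of reach is approached as far as the arm can. A call with a number of a shift or a turn outside -1 to 1 is refused whole. A call with a gripper value outside its range is refused whole. "grip" is the closure, from -1 (fully open) to 1 (shut), so that 0 is half open, set as the call begins (left out, the last holds). The fingers move at their own pace and stop on an object; the grip force is fixed at half the most. Time passes only in rows, so rows that do not move let the fingers close. It gives the time, the measured TCP pose, the force, the opening and the grip force at its end, in the units of the state.
- bot.read_state(): the state, without advancing time (a new reading comes with each control period).
- bot.capture(name): name is "side" or "top"; returns (picture, depth): 420x560x3 uint8, red, green, blue; 420x560 float32, m along the optical axis (not along the pixel's ray), 0 where there is no reading.
- bot.camera_info(name): a dict with "vertical_fov" (degrees; the focal length in pixels is half the picture's height over the tangent of half this angle, whatever the lens; pixels are square), "cx", "cy" (the principal point, pixels), "rvec" (rotation vector, rad) and "tvec" (3), from world to camera coordinates, as OpenCV has them. Camera axes: x right, y down, z forward; pixel columns grow to the right and rows downward; lengths in m; the calibration is good to about 2 mm. A picture is of the moment at which its call begins. camera_info takes no time and is no camera call.
- bot.hand_in(): hands the job in; it is judged then, once.
Trained networks look in the newest picture that a camera, given by its name, has taken for a name from the list of things; names that differ only in an ending like _2 or _b are one class to them, and where a whole thing is asked for, a point or a joint stands for the part that bears it (a point fixed in the world has none). Each returns a list of dicts, best first, with "p" (0 to 1); they miss things now and then, are a little off and sometimes report something else, mostly with a low value. They report only what shows in the picture. A call takes as long as a camera call.
- bot.outline_of(camera, target): "mask" (420x560 bool, what is visible of it) and "xy" ([column, row] as shares, 0 to 1, of the picture: columns of its width, rows of its height, amid what is visible of it).
- bot.pinpoint(camera, target): "xy" ([column, row] as shares, 0 to 1, of the picture: columns of its width, rows of its height: a listed point, or the origin of a listed thing).
The state is a dict: "time_s": time; "joint_positions": joint angles; "qvel": joint speeds; "tau": joint torques, N m; "position": TCP position; "tcp_rot": TCP orientation; "force": force on the tool from outside, world axes, zero at the start; "moment": the same for the moment, N m; "opening": opening from 0.0 (shut) to 1.0 (fully open); "grasp_force": force on a finger pad.
Only numpy, scipy, OpenCV 4.12 (cv2) and the standard library are available. Lean on these libraries where they do the work, as an engineer would, in place of code of your own. Each camera call takes 0.05 s, during which the arm holds its last target. There are 200 camera calls.

### The job

Clear the mirror door's path: push the flat red tin along the ledge, straight through the narrow gap between the two dark wooden stops, until it lies wholly on the blue felt behind them. Only push it, never lift or tip it, and leave the other things on the ledge where they are.

Things in the scene. Friction and masses are not known exactly. Their poses are not given: they have to be found in the camera images.
- tin: Flat closed red hair-clip tin with a brass line round the lid, loose on the ledge, about 0.15 kg (varies). 90 mm wide (own x), 100 mm long (own y), 26 mm high, upright corners rounded to 8 mm. Origin: centre of its underside. At the start it lies on the -y side of the stops, its own y turned up to 0.4 rad from that of the stops and its centre up to 30 mm off the gap's middle line.
- stops: Two dark wooden door stops, fixed to the ledge in one line along their own x, with a gap of 97 mm between them; rounded faces (12 mm radius) at the gap. Each is 24 mm thick (own y), 36 mm high, from 48.5 to 110.5 mm out from the gap's middle. Origin: middle of the gap, at ledge height. Own +y points through the gap from the tin's start side to the felt side. They do not move during the job; their place and heading (up to 0.25 rad) differ each time.
- felt_centre (a point): Centre of the dark blue felt rectangle let flush into the ledge behind the gap: 136 mm wide (along own x of the stops) by 150 mm long (along their own y), its centre 93 mm beyond the gap's middle along own +y of the stops. Nothing sticks up; the tin slides onto it without a step.
- tin_front_right (a point): Point on the rounded corner of the tin's underside, leading (own +y), own +x side: 42.7 mm from the tin's centre along own x, 47.7 mm along own y.
- tin_front_left (a point): Point on the rounded corner of the tin's underside, leading (own +y), own -x side: 42.7 mm from the tin's centre along own x, 47.7 mm along own y.
- tin_rear_right (a point): Point on the rounded corner of the tin's underside, trailing (own -y), own +x side: 42.7 mm from the tin's centre along own x, 47.7 mm along own y.
- tin_rear_left (a point): Point on the rounded corner of the tin's underside, trailing (own -y), own -x side: 42.7 mm from the tin's centre along own x, 47.7 mm along own y.
- deodorant: Grey roll-on deodorant, standing, 38 mm diameter, 94 mm tall. Origin: centre of its underside. Bystander.
- hair_pick: Bamboo hair pick lying flat, about 175 mm long along its own x, 50 mm wide, 7 mm thick, origin on the underside about its middle. Bystander.
- lotion_jar: Closed amber glass lotion jar with white lid, 52 mm diameter, 50 mm tall. Origin: centre of its underside. Bystander.
- clothes_peg: Orange plastic clothes peg lying, 75 mm long along its own y, 11 mm wide, about 13 mm high. Origin: centre of its underside. Bystander.
- trinket_bowl: Blue ceramic trinket bowl, 84 mm diameter at the rim, 34 mm high, empty. Origin: centre of its underside. Bystander.
- perfume: Green glass perfume bottle with brass cap, standing, 40 mm diameter, 70 mm tall. Origin: centre of its underside. Bystander.

How it is judged (in metres and radians):
On the way:
1. the tin is between the two stops, flat on the ledge (y of tin in the frame of stops between -0.03 and 0.03 m and x of tin in the frame of stops between -0.006 and 0.006 m and height (world z) of tin below 0.006 m), for 0.05 s.
At the end, for the whole second after the job is handed in: All four corners of the tin's underside lie within the felt rectangle (within 68 mm of the gap's middle line, 18 to 168 mm beyond the gap's middle), so the tin is wholly past the stops; it is flat on the ledge (under 4 mm up, under 0.05 rad tilt) and at rest (under 10 mm/s) (x of tin_front_right in the frame of stops between -0.068 and 0.068 m and y of tin_front_right in the frame of stops between 0.018 and 0.168 m and x of tin_front_left in the frame of stops between -0.068 and 0.068 m and y of tin_front_left in the frame of stops between 0.018 and 0.168 m and x of tin_rear_right in the frame of stops between -0.068 and 0.068 m and y of tin_rear_right in the frame of stops between 0.018 and 0.168 m and x of tin_rear_left in the frame of stops between -0.068 and 0.068 m and y of tin_rear_left in the frame of stops between 0.018 and 0.168 m and height (world z) of tin below 0.004 m and angle between tin's own z axis and vertical below 0.05 rad and linear speed of tin below 0.01 m/s); the robot touches nothing.
It fails at once if the tin is lifted off the ledge (its underside's centre over 8 mm up) or tipped over 0.15 rad (height (world z) of tin above 0.008 m or angle between tin's own z axis and vertical above 0.15 rad).
It fails at once if another thing is shoved more than 20 mm or lifted (distance of any of deodorant, hair_pick, lotion_jar, clothes_peg, trinket_bowl, perfume from where it was at the start of the episode above 0.02 m).
It fails at once if another thing is knocked over (angle between any of deodorant, lotion_jar, trinket_bowl, perfume's own z axis and vertical above 0.4 rad).
It also fails if it takes over 72 s, if anything falls off the work surface, if the arm or the gripper's body presses on something with over 40 N, if the wrist force passes 120 N, or if a joint passes its speed limit or range.

## Working session

There is one attempt and no reset: what is moved stays moved. The work goes in short steps, Python scripts to look and compute and a tool call to move; the robot and the scene stay as the last step left them, time stands still between calls to the robot, and variables do not carry over. Pictures are saved under pics/ and viewed, at most 10 in all, crops included, and the job is handed in when it is done.

Besides the shell and the picture viewer there is one more tool, called after "Request:" by a JSON object that holds its "fn" and its "kwargs". apply_moves: Moves the arm, as the interface text tells. Its arguments: {"type":"object","properties":{"plan":{"type":"array","items":{"type":"number"}},"grip":{"type":"number"}},"required":["plan"]}

```bash
mkdir -p pics
cat > h.py <<'E'
import numpy as np, cv2
from rig import bot
def cam(n):
    c=bot.camera_info(n); f=210/np.tan(np.radians(c["vertical_fov"])/2)
    R=cv2.Rodrigues(np.array(c["rvec"],float))[0]; t=np.array(c["tvec"],float).ravel()
    K=np.array([[f,0,c["cx"]],[0,f,c["cy"]],[0,0,1]]); return K,R,t
def ray(n,uv,z):
    K,R,t=cam(n); d=R.T@np.linalg.inv(K)@np.array([uv[0],uv[1],1]); o=-R.T@t
    return o+d*(z-o[2])/d[2]
def cloud(n,depth):
    K,R,t=cam(n); v,u=np.mgrid[:420,:560]; 
    p=np.stack([(u-K[0,2])/K[0,0]*depth,(v-K[1,2])/K[1,1]*depth,depth],-1)
    return (p-t)@R
def snap(n,name):
    p,d=bot.capture(n); cv2.imwrite(f"pics/{name}.png",p[:,:,::-1]); return p,d
E
python3 - <<'E'
from h import *
for n in("top","side"):
    p,d=snap(n,n+"0"); C=cloud(n,d)
    print(n,"cam at",-cam(n)[1].T@cam(n)[2])
    for o in ["tin","stops","deodorant","hair_pick","lotion_jar","clothes_peg","trinket_bowl","perfume","felt_centre","tin_front_right","tin_front_left","tin_rear_right","tin_rear_left"]:
        for r in bot.pinpoint(n,o)[:1]:
            uv=np.array(r["xy"])*[560,420]; print(o,round(r["p"],2),uv.round(),ray(n,uv,0).round(4))
print(bot.hold_point_z)
E
```

```text
top cam at [ 0.39281326 -0.01327525  1.15348511]
tin 0.83 [323. 223.] [ 0.5367 -0.1401  0.    ]
stops 0.71 [261. 215.] [0.5543 0.0238 0.    ]
deodorant 0.71 [125. 233.] [0.4972 0.3805 0.    ]
hair_pick 0.87 [139. 160.] [0.696 0.358 0.   ]
lotion_jar 0.74 [203. 157.] [0.7088 0.1856 0.    ]
clothes_peg 0.6 [236. 167.] [0.6836 0.0945 0.    ]
trinket_bowl 0.71 [136. 160.] [0.6954 0.3669 0.    ]
perfume 0.62 [434. 229.] [ 0.5259 -0.4378  0.    ]
felt_centre 0.56 [227. 206.] [0.5758 0.1162 0.    ]
tin_front_right 0.86 [315. 200.] [ 0.5974 -0.1184  0.    ]
tin_front_left 0.63 [298. 228.] [ 0.5214 -0.0752  0.    ]
tin_rear_right 0.6 [347. 214.] [ 0.5603 -0.2042  0.    ]
tin_rear_left 0.73 [330. 246.] [ 0.4755 -0.1612  0.    ]
side cam at [ 0.20323325 -0.56965263  0.70256409]
tin 0.7 [297. 252.] [ 0.5449 -0.1315  0.    ]
stops 0.7 [263. 208.] [0.5553 0.0236 0.    ]
deodorant 0.76 [175. 144.] [0.4849 0.386  0.    ]
hair_pick 0.93 [242. 125.] [0.6934 0.3573 0.    ]
lotion_jar 0.57 [277. 150.] [0.7102 0.1951 0.    ]
clothes_peg 0.67 [293. 172.] [0.6925 0.0938 0.    ]
trinket_bowl 0.66 [195. 193.] [0.4421 0.1655 0.    ]
felt_centre 0.83 [249. 182.] [0.5768 0.1234 0.    ]
tin_front_right 0.58 [308. 236.] [ 0.5919 -0.1078 -0.    ]
tin_front_left 0.88 [271. 243.] [ 0.5123 -0.077   0.    ]
tin_rear_right 0.85 [321. 266.] [ 0.5633 -0.1901  0.    ]
tin_rear_left 0.62 [280. 279.] [ 0.4733 -0.1682  0.    ]
0.0187
```

View pics/top0.png

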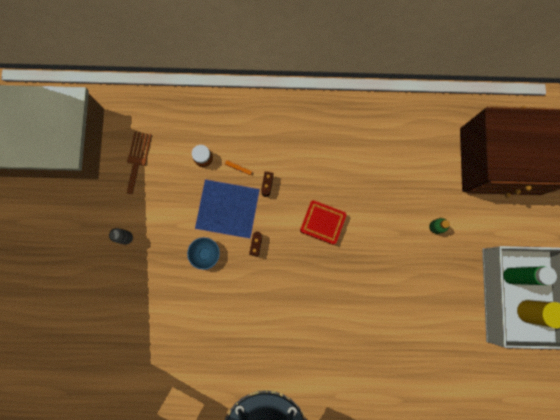

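```bash
cat >> h.py <<'E'
def rect(P):
    r=cv2.minAreaRect((P*1000).astype(np.float32)); return r
def fit(n,d,p):
    """tin top face and stops tops from colour+depth"""
    C=cloud(n,d); hsv=cv2.cvtColor(p,cv2.COLOR_RGB2HSV); out={}
    return C,hsv
E
python3 - <<'E'
from h import *
for n in("top","side"):
    p,d=bot.capture(n); C=cloud(n,d)
    for o,lo,hi in (("tin",.02,.032),("stops",.030,.042)):
        for r in bot.outline_of(n,o)[:2]:
            m=r["mask"]; q=C[m]; 
            print(n,o,r["p"],m.sum(),np.percentile(q[:,2],[5,50,95]).round(4))
            mm=(m&(C[...,2]>lo)&(C[...,2]<hi)).astype(np.uint8)
            k,l,s,c=cv2.connectedComponentsWithStats(mm)
            for i in range(1,k):
                if s[i,4]>30:
                    P=C[l==i]; print(s[i,4],cv2.minAreaRect((P[:,:2]*1000).astype(np.float32)),P.mean(0).round(4))
E
```

```text
top tin 0.63 1334 [0.0231 0.0271 0.0309]
1280 ((537.3961181640625, -138.23619079589844), (99.38533782958984, 90.75160217285156), 70.5238265991211) [ 0.5364 -0.1385  0.0271]
top stops 0.98 3240 [-0.0028  0.0012  0.0368]
185 ((633.6197509765625, 10.55041790008545), (22.039974212646484, 59.75712203979492), 77.87435913085938) [0.6333 0.0108 0.0359]
198 ((477.86077880859375, 34.820709228515625), (23.721294403076172, 58.26761245727539), 80.5912857055664) [0.4777 0.0348 0.0362]
top stops 0.3 105 [0.0068 0.0123 0.0154]
side tin 0.8 1988 [0.002  0.0265 0.0291]
1627 ((538.043212890625, -137.63739013671875), (102.35987854003906, 90.7552490234375), 70.20491027832031) [ 0.5358 -0.1409  0.0268]
side stops 0.6 2854 [-0.0009  0.0018  0.0367]
204 ((635.0502319335938, 12.051947593688965), (28.47231674194336, 61.869808197021484), 82.03846740722656) [0.6345 0.01   0.0356]
235 ((477.59149169921875, 36.485408782958984), (26.700332641601562, 61.01262283325195), 82.21015167236328) [0.4764 0.0342 0.0356]
side stops 0.38 87 [0.0045 0.0116 0.0141]
```

Run:
```python
from h import *
print(bot.read_state()["tcp_rot"])
for n in("top","side"):
    p,d=bot.capture(n); C=cloud(n,d)
    h=cv2.cvtColor(p,cv2.COLOR_RGB2HSV); m=cv2.inRange(h,(105,120,40),(130,255,255))
    k,l,s,c=cv2.connectedComponentsWithStats(m); i=1+s[1:,4].argmax()
    uv=np.argwhere(l==i)[:,::-1]; P=np.array([ray(n,x,0)[:2] for x in uv])
    print(n,s[i],cv2.minAreaRect((P*1000).astype(np.float32)))
cv2.imwrite("pics/side0b.png",p[:,:,::-1])
```

```text
[[-9.51176751e-01  3.08646706e-01 -3.99406205e-06]
 [ 3.08646706e-01  9.51176750e-01 -3.57812691e-05]
 [-7.24471188e-06 -3.52670653e-05 -9.99999999e-01]]
top [ 196  181   62   56 2552] ((569.0170288085938, 115.23849487304688), (143.08006286621094, 128.56637573242188), 81.28374481201172)
side [ 217  163   64   45 1670] ((569.8634643554688, 116.9776611328125), (141.10617065429688, 128.610595703125), 81.16414642333984)
```

View pics/side0.png

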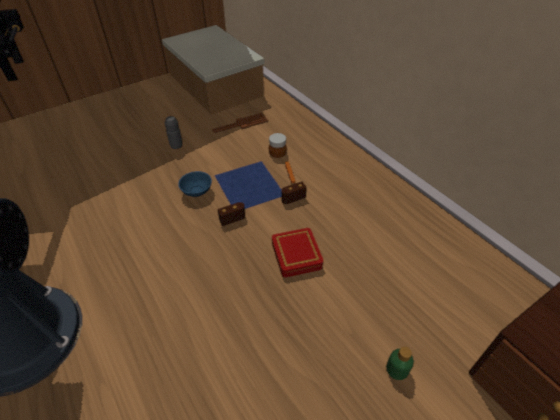

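Request:
{"fn": "apply_moves", "kwargs": {"plan": [0.5, -0.9, 0, -0.5, 0.5, -0.9, 0, -0.5, 0.5, -0.9, 0, -0.5, 0.5, -0.9, 0, -0.5, 0.5, -0.9, 0, -0.5, 0.5, -0.9, 0, -0.5, 0.5, -0.9, 0, -0.5, 0.5, -0.9, 0, -0.5, 0.5, -0.9, 0, -0.5, 0.5, -0.9, 0, -0.5, 0.5, -0.9, 0, -0.5, 0.5, -0.9, 0, -0.5], "grip": 0}}

```text
time_s: 3.3
position: [0.4938, 0.0528, 0.2228]
tcp_rot: [[-0.205, 0.979, 0.001], [0.979, 0.205, 0.0], [-0.0, 0.001, -1.0]]
force: [0.4, 0.5, -0.7]
opening: 0.503
grasp_force: 0.0
```

Request:
{"fn": "apply_moves", "kwargs": {"plan": [0.08, -0.9, 0, -0.343, 0.08, -0.9, 0, -0.343, 0.08, -0.9, 0, -0.343, 0.08, -0.9, 0, -0.343, 0.08, -0.9, 0, -0.343, 0.08, -0.94, 0, -0.343, 0, 0, 0, 0, 0, 0, -0.8, 0, 0, 0, -0.8, 0, 0, 0, -0.8, 0, 0, 0, -0.8, 0, 0, 0, -0.8, 0]}}

```text
time_s: 4.8
position: [0.517, -0.2165, 0.0216]
tcp_rot: [[0.148, 0.989, 0.0], [0.989, -0.148, 0.0], [0.0, 0.0, -1.0]]
force: [0.6, 0.6, -0.5]
opening: 0.497
grasp_force: 0.0
```

Request:
{"fn": "apply_moves", "kwargs": {"plan": [0, 0, -0.2, 0, 0, 0, 0, 0]}}

```text
time_s: 5.05
position: [0.5169, -0.217, 0.0126]
tcp_rot: [[0.148, 0.989, -0.001], [0.989, -0.148, 0.0], [0.0, -0.001, -1.0]]
force: [-0.4, -0.5, 0.8]
opening: 0.502
grasp_force: 0.0
```

```bash
cat >> h.py <<'E'
O=np.array([.5557,.0228]); H=np.radians(81.2); Y=np.array([np.cos(H),np.sin(H)]); X=np.array([Y[1],-Y[0]])
S=lambda p:np.array([(np.array(p)[:2]-O)@X,(np.array(p)[:2]-O)@Y])*1000
def look(name):
    s=bot.read_state(); print("tcp",S(s["position"]).round(1),s["position"],"yaw-err",np.degrees(np.arctan2(s["tcp_rot"][1][1],s["tcp_rot"][0][1]))+8.8,s["force"],s["time_s"])
    for n in("top","side"):
        p,d=snap(n,name+n); C=cloud(n,d); h=cv2.cvtColor(p,cv2.COLOR_RGB2HSV)
        for r in bot.outline_of(n,"tin")[:1]:
            m=r["mask"]&(C[...,2]>.02)&(C[...,2]<.032)
            c,wh,a=cv2.minAreaRect((C[m][:,:2]*1000).astype(np.float32)); print(n,"tin",S(np.array(c)/1000).round(1),wh,a,C[m][:,2].mean())
E
python3 -c "
from h import *
look('a')"
```

```text
tcp [  -1.6 -242.9] [ 0.5169182  -0.21699521  0.0126128 ] yaw-err 0.2778354242335528 [-0.4411983  -0.47686705  0.81726364] 5.05
top tin [-545.7 -107.5] (0.0, 0.0) 0.0 nan
side tin [  -3.6 -164.1] (41.303062438964844, 121.7122573852539) 7.659934997558594 0.02635668715175914h.py:30: RuntimeWarning: Mean of empty slice.
  c,wh,a=cv2.minAreaRect((C[m][:,:2]*1000).astype(np.float32)); print(n,"tin",S(np.array(c)/1000).round(1),wh,a,C[m][:,2].mean())
  ret = ret.dtype.type(ret / rcount)
```

Request:
{"fn": "apply_moves", "kwargs": {"plan": [0.0153, 0.0988, 0, 0, 0.0153, 0.0988, 0, 0, 0.0153, 0.0988, 0, 0, 0.0153, 0.0988, 0, 0, 0.0153, 0.0988, 0, 0, 0.0153, 0.0988, 0, 0, 0.0153, 0.0988, 0, 0, 0.0153, 0.0988, 0, 0, 0.0153, 0.0988, 0, 0, 0, 0, 0, 0]}}

```text
time_s: 6.5
position: [0.5234, -0.1723, 0.0124]
tcp_rot: [[0.148, 0.989, -0.001], [0.989, -0.148, 0.001], [0.001, -0.001, -1.0]]
force: [0.2, 0.8, -0.3]
opening: 0.497
grasp_force: 0.0
```

Request:
{"fn": "apply_moves", "kwargs": {"plan": [-0.06, -0.4, 0, 0, 0, 0, 0.8, 0, 0, 0, 0.8, 0, 0, 0, 0.8, 0, 0, -0.8, 0.4, 0, 0, -0.8, 0, 0, -0.4, -0.8, 0, 0, -0.5, -0.8, 0, 0]}}

```text
time_s: 7.5
position: [0.4747, -0.3557, 0.1526]
tcp_rot: [[0.149, 0.989, 0.0], [0.989, -0.149, -0.001], [-0.001, 0.0, -1.0]]
force: [-0.5, -0.1, -0.2]
opening: 0.5
grasp_force: 0.0
```

```bash
python3 -c "
from h import *
look('b')"
```

```text
tcp [ -22.1 -386.4] [ 0.4747025  -0.35568473  0.15256483] yaw-err 0.21742659460481306 [-0.50133491 -0.08641432 -0.24165754] 7.5
top tin [  -1.8 -137. ] (99.9012451171875, 90.67415618896484) 79.2394027709961 0.027138802882726975
side tin [  -1.  -135.8] (102.94869232177734, 91.04502868652344) 78.68163299560547 0.02678102577031671
```

Request:
{"fn": "apply_moves", "kwargs": {"plan": [0.289, 0.943, 0, -0.02, 0.289, 0.943, 0, 0, 0.289, 0.943, 0, 0, 0, 0, -0.7, 0, 0, 0, -0.7, 0, 0, 0, -0.7, 0, 0, 0, -0.7, 0, 0, 0, 0, 0]}}

```text
time_s: 8.7
position: [0.5174, -0.2094, 0.0103]
tcp_rot: [[0.151, 0.989, -0.005], [0.989, -0.151, 0.004], [0.003, -0.006, -1.0]]
force: [0.1, 0.4, -0.0]
opening: 0.5
grasp_force: 0.0
```

Request:
{"fn": "apply_moves", "kwargs": {"plan": [0.03, 0.198, 0, 0, 0.031, 0.198, 0, 0, 0.031, 0.198, 0, 0, 0.031, 0.198, 0, 0, 0.031, 0.198, 0, 0, 0.031, 0.198, 0, 0, 0.031, 0.198, 0, 0, 0.031, 0.198, 0, 0, 0.031, 0.198, 0, 0, 0.0155, 0.099, 0, 0, 0.0155, 0.099, 0, 0, 0, 0, 0, 0]}}

```text
time_s: 10.2
position: [0.5343, -0.112, 0.0124]
tcp_rot: [[0.152, 0.988, -0.001], [0.988, -0.152, 0.001], [0.0, -0.001, -1.0]]
force: [0.0, 1.0, -0.2]
opening: 0.5
grasp_force: 0.0
```

```bash
python3 -c "
from h import *
look('c')"
```

```text
tcp [  -0.5 -136.5] [ 0.53432293 -0.11203727  0.01240422] yaw-err 0.05086135385820256 [ 0.03018993  1.02738787 -0.22512564] 10.2
top tin [  43.7 -446.8] (32.59770584106445, 8.143913269042969) 15.984976768493652 0.02594725846044552
side tin [  -4.4 -114.9] (28.690643310546875, 88.62027740478516) 88.66305541992188 0.025594411326165023
```

View pics/cside.png

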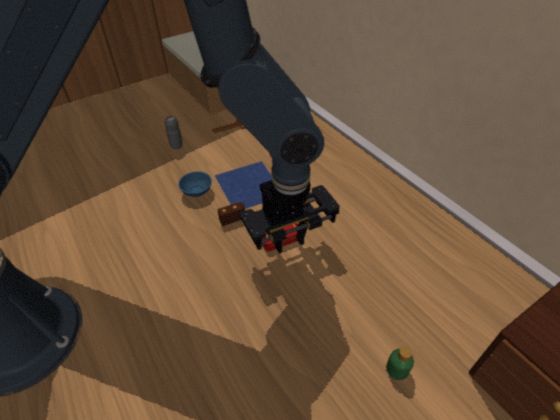

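Request:
{"fn": "apply_moves", "kwargs": {"plan": [0.0155, 0.099, 0, 0, 0.0155, 0.099, 0, 0, 0.0155, 0.099, 0, 0, 0.0155, 0.099, 0, 0, 0.0155, 0.099, 0, 0, 0.0155, 0.099, 0, 0, 0.0155, 0.099, 0, 0, 0.0155, 0.099, 0, 0, 0, 0, 0, 0]}}

```text
time_s: 11.52
position: [0.5407, -0.0725, 0.0126]
tcp_rot: [[0.152, 0.988, -0.0], [0.988, -0.152, 0.0], [0.0, -0.0, -1.0]]
force: [0.6, -0.1, -0.0]
opening: 0.499
grasp_force: 0.0
```

Request:
{"fn": "apply_moves", "kwargs": {"plan": [0.0155, 0.099, 0, 0, 0.0155, 0.099, 0, 0, 0.0155, 0.099, 0, 0, 0.0155, 0.099, 0, 0, 0.0155, 0.099, 0, 0, 0.0155, 0.099, 0, 0, 0.0155, 0.099, 0, 0, 0.0155, 0.099, 0, 0, 0, 0, 0, 0]}}

```text
time_s: 12.65
position: [0.5469, -0.0328, 0.0125]
tcp_rot: [[0.152, 0.988, -0.0], [0.988, -0.152, 0.0], [0.0, -0.0, -1.0]]
force: [1.3, -0.3, 0.2]
opening: 0.5
grasp_force: 0.0
```

```bash
python3 -c "
from h import *
look('d')"
```

```text
tcp [ -0.2 -56.3] [ 0.54691296 -0.03282969  0.01251569] yaw-err 0.0699507520338738 [ 1.3494717  -0.31472166  0.19054021] 12.65
side tin [ -4.5 -25.4] (44.894004821777344, 85.82884216308594) 80.04205322265625 0.02594515811121391
```

View pics/dside.png

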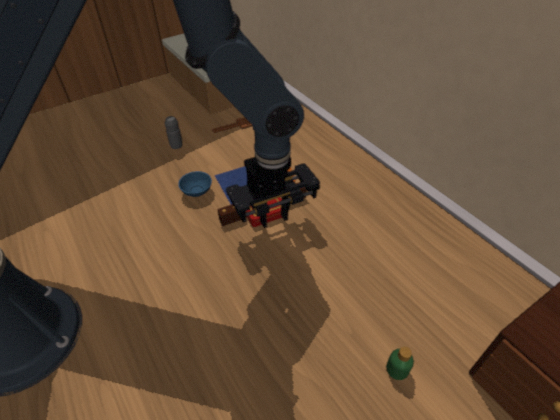

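Request:
{"fn": "apply_moves", "kwargs": {"plan": [0.0155, 0.099, 0, 0, 0.0155, 0.099, 0, 0, 0.0155, 0.099, 0, 0, 0.0155, 0.099, 0, 0, 0.0155, 0.099, 0, 0, 0.0155, 0.099, 0, 0, 0.0155, 0.099, 0, 0, 0.0155, 0.099, 0, 0, 0.0155, 0.099, 0, 0, 0, 0, 0, 0]}}

```text
time_s: 14.1
position: [0.554, 0.0116, 0.0126]
tcp_rot: [[0.152, 0.988, 0.0], [0.988, -0.152, 0.0], [0.0, 0.0, -1.0]]
force: [0.3, -0.7, 0.6]
opening: 0.501
grasp_force: 0.0
```

Request:
{"fn": "apply_moves", "kwargs": {"plan": [0.0155, 0.099, 0, 0, 0.0155, 0.099, 0, 0, 0.0155, 0.099, 0, 0, 0.0155, 0.099, 0, 0, 0.0155, 0.099, 0, 0, 0.0155, 0.099, 0, 0, 0.0155, 0.099, 0, 0, 0.0155, 0.099, 0, 0, 0.0155, 0.099, 0, 0, 0, 0, 0, 0]}}

```text
time_s: 15.35
position: [0.561, 0.0563, 0.0125]
tcp_rot: [[0.152, 0.988, 0.0], [0.988, -0.152, 0.0], [0.0, 0.0, -1.0]]
force: [-0.8, 0.9, 0.1]
opening: 0.498
grasp_force: 0.0
```

Request:
{"fn": "apply_moves", "kwargs": {"plan": [-0.03, -0.198, 0, 0, -0.03, -0.198, 0, 0, 0, 0, 0.8, 0, 0, 0, 0.8, 0, 0, 0, 0.8, 0, 0, -0.9, 0.4, 0, 0, -0.9, 0, 0, 0, -0.9, 0, 0, 0, -0.9, 0, 0, 0, -0.9, 0, 0, 0, 0, 0, 0]}}

```text
time_s: 16.73
position: [0.5578, -0.1935, 0.1526]
tcp_rot: [[0.158, 0.987, 0.001], [0.987, -0.158, -0.001], [-0.001, 0.002, -1.0]]
force: [-0.7, 1.0, -0.7]
opening: 0.499
grasp_force: 0.0
```

```bash
python3 -c "
from h import *
look('e')"
```

```text
tcp [  35.2 -213.5] [ 0.55778569 -0.19353365  0.15256794] yaw-err -0.27536586481826575 [-0.72293512  1.03224989 -0.70563804] 16.725
top tin [ 0.3 92.8] (99.87013244628906, 82.94446563720703) 80.62255859375 0.0268886030333597
side tin [-2.5 94.8] (105.60514831542969, 90.88031005859375) 81.97046661376953 0.02677449621647273
```

View pics/etop.png

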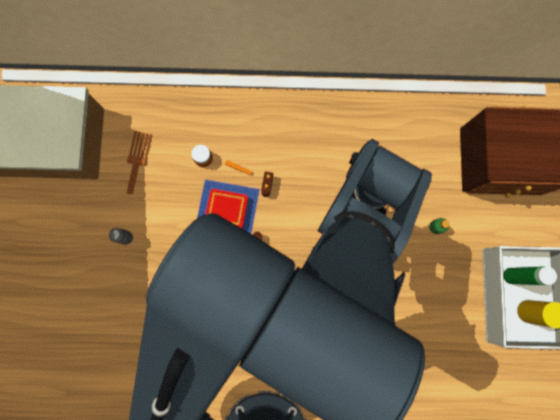

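The tin lies centred on the felt around (226,207). In its own frame it is about 93 mm past the gap, and the other visible things have not moved.

```bash
python3 -c "
from rig import bot
print(bot.hand_in())"
```

```text
the job is handed in; nothing more can be done
None
```

The tin was pushed straight through the gap and measured flat and centred on the felt, about 93 mm past the gap's middle. The bystanders I could see had not moved (the trinket bowl was hidden behind the arm in the last picture I viewed), and the job is handed in, though the hand-in returned no verdict.

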